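# Build up the output shaft of a motorcycle gearbox

## Robot

A 6-joint arm with a two-finger parallel gripper is mounted at the origin on the work surface. World frame = base frame: x ahead of the robot, y to its left, z up, the work surface at z = 0. Lengths are in m, angles in rad, forces in N, time in s.
With the tool pointing down it reaches from about 0.275 to 0.825 m from the base axis. Payload 4.9 kg.
Tool frame: the origin (TCP) lies midway between the tips of the shut fingers; the grasp point (between the pads) lies 19 mm behind it (grip_point_offset is the distance from the TCP to the grasp point, in m); z points along the fingers, y is the line along which they close (so a half turn about z gives the same grasp; the last joint's range is limited). The gripper opens to 85 mm and grips with 20 to 120 N. Pads are 22 mm wide; open, the fingers measure 114 mm over their backs; the gripper's body (76 mm by 85 mm) begins 54 mm behind the grasp point. The pads swing forward as they close: fully open they stand 13 mm farther back than shut.
Start: joints at [-1.377, 0.326, -0.193, 1.052, 0, 1.437], TCP at [0.177, -0.521, 0.231] pointing down, gripper open.
Joint ranges: [-2.65, 2.65], [-0.97, 1.79], [-1.3, 1.35], [-1.93, 2.1], [-1.47, 1.37], [-3.14, 3.14]. Speed limits (rad/s): [2.57, 2.57, 3.14, 3.14, 3.14, 3.14].

## Interface

Orientations are given as a rotation vector (axis times angle).
In Python, from cell import * gives the robot as it stands. Calls block until the motion is done:
- movep(position, orientation): joint-space move of the TCP to a pose.
- move_l(position, velocity=0.15, rot=None, until_force=None): straight line of the TCP; rot=None keeps the orientation; velocity is the mean speed in m/s. With until_force (N) it stops when the force on the tool has changed by that much, and returns True; else False.
- set_joints(angles): joint-space move.
- let_go() and grab(newtons=None): open the fingers fully, or close them until they stop; newtons is the grip in N (None keeps the last).
- sleep(seconds).
- ik(position, orientation): joint angles nearest the present ones, or None.
- get_state(): the state.
- grab_frame(name): name is "scene" or "top" or "wrist"; returns a dict with "img" (480x640x3 uint8, red, green, blue), "fx", "fy", "cx", "cy" (pixels), "cam_to_world" (4x4, takes a point from camera to world coordinates); the wrist camera has in their place "T_tool_cam" (4x4, takes a point from camera to tool coordinates, whose origin is the TCP and whose axes are the flange's). Camera axes: x right, y down, z forward; pixel columns grow to the right and rows downward; lengths in m; the calibration is good to about 2 mm. A picture is of the moment at which its call begins: read the wrist's pose just before it. There is no depth.
A pose or a line that the arm cannot do raises MotionError and nothing moves.
- sign_off(): hands the job in; it is judged then, once.
Trained networks look in the newest picture that a camera, given by its name, has taken for a name from the list of things; names that differ only in an ending like _2 or _b are one class to them, and where a whole thing is asked for, a point or a joint stands for the part that bears it (a point fixed in the world has none). Each returns a list of dicts, best first, with "score" (0 to 1); they miss things now and then, are a little off and sometimes report something else, mostly with a low value. They report only what shows in the picture. A call takes as long as a camera call. They do not tell look-alikes from the thing itself.
- spot_in(camera, name): "centre" ([column, row] in pixels, amid what is visible of it).
- silhouettes(camera, name): "mask" (480x640 bool, what is visible of it) and "centre" ([column, row] in pixels, amid what is visible of it).
- tip_of(camera, name): "centre" ([column, row] in pixels: a listed point, or the origin of a listed thing).
The state is a dict: "clock": time; "q": joint angles; "joint_velocities": joint speeds; "tau": joint torques, N m; "position": TCP position; "eef_rot": TCP orientation; "contact_force": force on the tool from outside, world axes, zero at the start; "wrist_torque": the same for the moment, N m; "finger_gap": opening from 0.0 (shut) to 1.0 (fully open); "grasp_force": force on a finger pad.
Only numpy, scipy, OpenCV 4.12 (cv2) and the standard library are available. Lean on these libraries where they do the work, as an engineer would, in place of code of your own. Each camera call takes 0.05 s, during which the arm holds its last target. There are 200 camera calls.

## Task

Build up the upright output shaft of the gearbox lying on the bench: slide the tall collar down it first, then the sprocket with its raised hub upwards, then the flat washer on top, each fully home against the part below before the next goes on. Lower each part down the shaft rather than letting it drop, let go of everything, and leave the tape roll, the tin and the wrench where they are.

Things in the scene. Friction and masses are not known exactly. Their poses are not given: they have to be found in the camera images.
- gearbox: Cast aluminium gearbox half lying flat, fixed: rounded oblong about 220 x 175 mm, long along its x, top face 50 mm above the bench. A plain steel shaft, 30 mm diameter, stands upright from its middle, out of a steel shoulder 68 mm across that ends 58 mm above the bench (nothing else on it is higher). Origin: on the shaft axis at bench height; z up along the shaft.
- seat (a point): Centre of the top face of the steel shoulder (58 mm above the bench), where the shaft comes out and the collar must sit. z up along the shaft.
- shaft_tip (a point): Centre of the free top end of the shaft, 78 mm above the seat (136 mm above the bench). The last 10 mm taper from 30 mm down to 18 mm diameter.
- collar: Steel spacer collar: thick tube 56 mm outside diameter, 36 mm tall, through bore 34 mm, about 0.4 kg, standing on end. Origin: centre of its underside; z along the bore, up.
- sprocket: Small steel chain sprocket, 14 teeth, 68 mm across the tooth tips, toothed disc 8 mm thick, lying flat with a round hub 48 mm in diameter rising 10 mm above the disc (18 mm tall in all), through bore 34 mm, about 0.2 kg. Origin: centre of its underside (the disc side); z along the bore, up out of the hub.
- washer: Smooth flat steel washer, 64 mm outside diameter, bore 34 mm, 6 mm thick, about 0.11 kg, lying flat on the bench. Origin: centre of its underside; z up.
- tape_roll: Bystander: roll of white masking tape, 100 mm outside, 76 mm bore, 40 mm tall, lying flat. Origin: centre of its underside.
- grease_tin: Bystander: closed grey tin, 76 mm diameter, 60 mm tall. Origin: centre of its underside.
- wrench: Bystander: steel wrench 190 mm long lying along its x. Origin: underside, near its middle.
Mind the look-alikes: they are no part of the job. There is more than one size of the washer; the job needs the middle-sized.

How it is judged:
By the outcome, as a careful person would: the job done as asked, in the order asked, and still so for the second after the job is handed in, with the robot touching nothing.
It also fails if it takes over 72 s, if anything falls off the work surface, if the arm or the gripper's body presses on something with over 40 N, if the wrist force passes 120 N, or if a joint passes its speed limit or range.

## Working session

There is one attempt and no reset: what is moved stays moved. The work goes in short steps, each a Python script; the robot and the scene stay as the last script left them, time stands still between calls to the robot, and variables do not carry over. Pictures are saved under pics/ and viewed, at most 10 in all, crops included, and the job is handed in when it is done.

```bash
mkdir -p pics; ls; python3 - <<'E'
from cell import *
import cv2,numpy as np
s=get_state();print(s['clock'],s['position'],s['eef_rot'],s['finger_gap'])
for c in ["scene","top"]:
    f=grab_frame(c);cv2.imwrite(f"pics/{c}0.png",f["img"][:,:,::-1])
    print(c,f["fx"],f["cx"],f["cy"],np.round(f["cam_to_world"],3).tolist())
    for n in ["gearbox","collar","sprocket","washer","tape_roll","grease_tin","wrench"]:
        print(n,[(np.round(d["centre"]).tolist(),round(d["score"],2)) for d in spot_in(c,n)][:5])
    for n in ["seat","shaft_tip","collar","sprocket","washer"]:
        print("tip",n,[(np.round(d["centre"],1).tolist(),round(d["score"],2)) for d in tip_of(c,n)][:5])
print(get_state()['clock'])
E
```

```text
pics
0.0 [ 0.1769681  -0.52011987  0.23047386] [-3.09772974e+00 -5.12282147e-01  5.08746171e-05] 0.997894801339563
scene 434.51774724778755 316.31318494951006 239.19957011211562 [[0.477, 0.653, -0.588, 1.171], [0.879, -0.368, 0.304, -0.258], [-0.018, -0.662, -0.75, 0.939], [0.0, 0.0, 0.0, 1.0]]
gearbox [([335.0, 262.0], 0.79)]
collar [([175.0, 334.0], 0.62)]
sprocket [([234.0, 283.0], 0.54)]
washer [([251.0, 333.0], 0.76), ([276.0, 356.0], 0.65), ([281.0, 299.0], 0.48)]
tape_roll [([335.0, 262.0], 0.75), ([179.0, 371.0], 0.58)]
grease_tin [([151.0, 260.0], 0.78)]
wrench [([432.0, 226.0], 0.93)]
tip seat [([336.5, 248.9], 0.97)]
tip shaft_tip [([333.8, 233.0], 0.67)]
tip collar []
tip sprocket [([231.0, 284.0], 0.72)]
tip washer [([279.9, 363.8], 0.8), ([247.9, 325.5], 0.6), ([281.1, 299.5], 0.5)]
top 624.542366067371 315.8710644531721 234.4040712762824 [[-0.022, -0.992, 0.123, 0.376], [-1.0, 0.02, -0.015, 0.075], [0.013, -0.123, -0.992, 1.463], [0.0, 0.0, 0.0, 1.0]]
gearbox [([286.0, 236.0], 0.62)]
collar [([476.0, 236.0], 0.93)]
sprocket [([408.0, 271.0], 0.68)]
washer [([410.0, 212.0], 0.97), ([399.0, 164.0], 0.6), ([355.0, 219.0], 0.53)]
tape_roll [([483.0, 172.0], 0.76)]
grease_tin [([476.0, 339.0], 0.86)]
wrench [([149.0, 240.0], 0.6)]
tip seat []
tip shaft_tip [([280.2, 232.4], 0.71), ([401.8, 210.5], 0.69)]
tip collar [([469.4, 237.1], 0.94)]
tip sprocket [([402.8, 274.1], 0.77)]
tip washer [([392.1, 158.7], 0.9), ([361.0, 224.0], 0.76), ([400.9, 212.0], 0.71)]
1.3
```

View pics/top0.png

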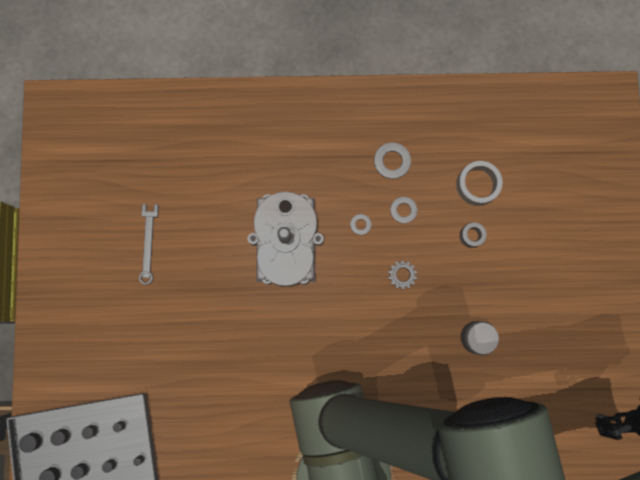

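View pics/scene0.png

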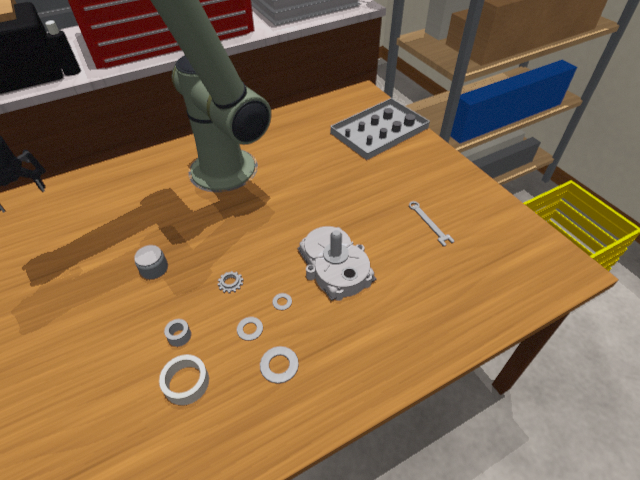

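The top view shows the collar at (474,235) and the sprocket at (402,275). The three washers are small (361,224), middle (404,210) and large (393,160), so the middle one is wanted. The shaft tip is at (284,233), and the tape roll (481,183) and tin (481,338) are clear of the parts. The scene view agrees: collar (177,333), sprocket (231,283), middle washer (250,328), shaft tip (335,233).

Next I'll triangulate roughly from these two views, then refine with the wrist camera.

```bash
cat > h.py <<'E'
from cell import *
import numpy as np, cv2
from scipy.spatial.transform import Rotation as R
def frame(c):
    s=get_state(); f=grab_frame(c)
    if c=="wrist":
        T=np.eye(4);T[:3,:3]=R.from_rotvec(s["eef_rot"]).as_matrix();T[:3,3]=s["position"]
        f["cam_to_world"]=T@np.array(f["T_tool_cam"])
    return f
def ray(f,p):
    M=np.array(f["cam_to_world"]);d=M[:3,:3]@[(p[0]-f["cx"])/f["fx"],(p[1]-f["cy"])/f["fy"],1]
    return M[:3,3],d/np.linalg.norm(d)
def atz(f,p,z):
    o,d=ray(f,p);return o+d*(z-o[2])/d[2]
def tri(rays):
    A=[np.eye(3)-np.outer(d,d) for o,d in rays]
    x=np.linalg.solve(sum(A),sum(a@o for a,(o,d) in zip(A,rays)))
    return x,[round(1000*np.linalg.norm(a@(x-o)),1) for a,(o,d) in zip(A,rays)]
def proj(f,X):
    p=np.linalg.inv(np.array(f["cam_to_world"]))@np.append(X,1)
    return np.array([f["fx"]*p[0]/p[2]+f["cx"],f["fy"]*p[1]/p[2]+f["cy"]])
def down(yaw): # tool z down, tool y (closing line) at angle yaw from world y
    return (R.from_euler("z",yaw)*R.from_euler("x",np.pi)).as_rotvec()
E
python3 - <<'E'
from h import *
s,t=frame("scene"),frame("top")
P={"collar":((177,333),(474,235)),"sprocket":((231,283),(402,275)),"washer":((250,328),(404,210)),"tip":((335,233),(284,233)),
"tape":((184,380),(481,183)),"tin":((151,262),(481,338)),"big":((279,364),(393,160)),"small":((282,301),(361,224))}
for k,(a,b) in P.items():
    x,e=tri([ray(s,a),ray(t,b)]);print(k,x.round(3),e,atz(t,b,0)[:2].round(3))
f=frame("wrist");print(f["fx"],f["cx"],f["cy"],np.array(f["T_tool_cam"]).round(3).tolist())
E
```

```text
collar [ 0.547 -0.317  0.017] [np.float64(0.3), np.float64(0.3)] [ 0.549 -0.322]
sprocket [ 0.458 -0.148 -0.002] [np.float64(0.6), np.float64(0.6)] [ 0.458 -0.147]
washer [ 0.611 -0.158  0.003] [np.float64(0.1), np.float64(0.1)] [ 0.612 -0.158]
tip [0.545 0.121 0.134] [np.float64(2.1), np.float64(2.1)] [0.563 0.128]
tape [ 0.67  -0.339  0.02 ] [np.float64(0.9), np.float64(0.9)] [ 0.674 -0.345]
tin [ 0.309 -0.317  0.029] [np.float64(0.6), np.float64(0.6)] [ 0.308 -0.325]
big [ 0.732 -0.136  0.006] [np.float64(0.4), np.float64(0.4)] [ 0.734 -0.136]
small [ 0.58  -0.055  0.004] [np.float64(0.8), np.float64(0.8)] [ 0.58  -0.055]
354.30444659132587 318.3561871742791 235.2592660888124 [[-0.0, -0.966, -0.259, 0.066], [1.0, -0.001, 0.001, 0.0], [-0.001, -0.259, 0.966, -0.143], [0.0, 0.0, 0.0, 1.0]]
```

```bash
cat > v.py <<'E'
from h import *
import pickle
from scipy.optimize import least_squares
SH={"collar":[(.028,0),(.028,.036)],"sprocket":[(.034,0),(.034,.008),(.024,.018)],"washer":[(.032,0),(.032,.006)]}
G={"collar":[.547,-.317,0],"sprocket":[.458,-.148,0],"washer":[.611,-.158,0]}
a=np.linspace(0,2*np.pi,72,endpoint=False);C=np.c_[np.cos(a),np.sin(a),0*a]
def hull(f,X,sh):
    h=cv2.convexHull(np.array([proj(f,X+r*c+[0,0,z]) for r,z in sh for c in C],np.float32));m=cv2.moments(h)
    return np.array([m["m10"],m["m01"]])/m["m00"],m["m00"]
def obs(cam,f,names,minfit=.75):
    out=[]
    for n in names:
        ex,ar=hull(f,np.array(G[n],float),SH[n]);best=None
        for d in silhouettes(cam,n):
            k=np.argwhere(d["mask"])[:,::-1].astype(np.float32)
            if len(k)<20: continue
            h=cv2.convexHull(k);m=cv2.moments(h);c=np.array([m["m10"],m["m01"]])/max(m["m00"],1)
            e=np.linalg.norm(c-ex)
            if e<25 and (best is None or e<best[0]): best=(e,c,m["m00"]/ar)
        if best: out.append((n,f,best[1])); print(cam,n,"d=%.1f area ratio %.2f"%(best[0],best[2]))
        else: print(cam,n,"missed")
    return out
def solve(n,O):
    o=[(f,c) for k,f,c in O if k==n]
    r=least_squares(lambda X:np.concatenate([(hull(f,X,SH[n])[0]-c)/f["fx"]*400 for f,c in o]),G[n],diff_step=1e-3,x_scale=.01)
    return r.x,r.fun
E
python3 - <<'E'
from v import *
O=[];T=[]
O+=obs("top",frame("top"),SH)
q=None
for i,(p) in enumerate([(.60,-.24,.25),(.50,-.16,.25)]):
    movep(p,down(0));sleep(.2)
    f=frame("wrist");cv2.imwrite(f"pics/w{i}.png",f["img"][:,:,::-1])
    O+=obs("wrist",f,SH)
for i,p in enumerate([(.53,.08,.26),(.61,.15,.26)]):
    movep(p,down(0));sleep(.2)
    f=frame("wrist");cv2.imwrite(f"pics/s{i}.png",f["img"][:,:,::-1])
    for n in ["shaft_tip","seat"]:
        d=tip_of("wrist",n)
        if d: T.append((n,f,d[0]["centre"]));print(n,d[0]["centre"],d[0]["score"],len(d))
pickle.dump((O,T),open("o.pkl","wb"))
for n in SH:
    x,r=solve(n,O);print(n,x.round(4),r.round(1))
for n in ["shaft_tip","seat"]: 
    t=[ray(f,c) for k,f,c in T if k==n]
    if len(t)>1: print(n,*tri(t))
s=get_state();print(s["clock"],s["q"].round(2) if hasattr(s["q"],"round") else s["q"])
E
```

```text
top collar d=1.9 area ratio 0.96
top sprocket d=0.8 area ratio 0.82
top washer d=1.3 area ratio 0.93
wrist collar d=0.7 area ratio 0.96
wrist sprocket d=2.2 area ratio 0.94
wrist washer d=2.1 area ratio 0.94
wrist collar d=0.8 area ratio 0.93
wrist sprocket d=2.5 area ratio 0.91
wrist washer d=2.5 area ratio 0.97
shaft_tip [258.5, 206.8] 0.93 1
seat [276.6, 188.7] 0.91 1
shaft_tip [349.1, 304.4] 0.68 2
seat [344.6, 268.1] 0.79 1
collar [ 5.476e-01 -3.162e-01  4.000e-04] [ 1.  -0.3 -0.2 -0.  -0.1  0. ]
sprocket [ 0.4585 -0.1503 -0.0011] [ 1.1 -0.  -0.  -0.3 -0.3  0.3]
washer [ 0.6128 -0.1594 -0.0012] [ 1.1 -0.2  0.2 -0.1 -0.4  0.1]
shaft_tip [0.54788373 0.12402788 0.14300116] [np.float64(0.1), np.float64(0.1)]
seat [0.54976185 0.12071141 0.06179377] [np.float64(1.5), np.float64(1.5)]
10.8583 [ 0.12  0.46  0.08  1.19 -0.   -3.02]
```

```bash
python3 - <<'E'
from v import *
O,T=pickle.load(open("o.pkl","rb"))
Z={"shaft_tip":.136,"seat":.058}
for n,f,c in T: print(n,atz(f,c,Z[n]).round(4))
im=[]
for i,n in enumerate(["s0","s1"]):
    I=cv2.imread(f"pics/{n}.png");c=np.array(T[2*i][2]).astype(int)-[50,60]
    print(c);im.append(cv2.resize(I[c[1]:c[1]+130,c[0]:c[0]+100],None,fx=4,fy=4,interpolation=cv2.INTER_CUBIC))
cv2.imwrite("pics/sc.png",np.hstack(im))
E
```

```text
shaft_tip [0.5467 0.1251 0.136 ]
seat [0.5502 0.12   0.058 ]
shaft_tip [0.5444 0.1234 0.136 ]
seat [0.5473 0.1215 0.058 ]
[208 146]
[299 244]
```

View pics/sc.png

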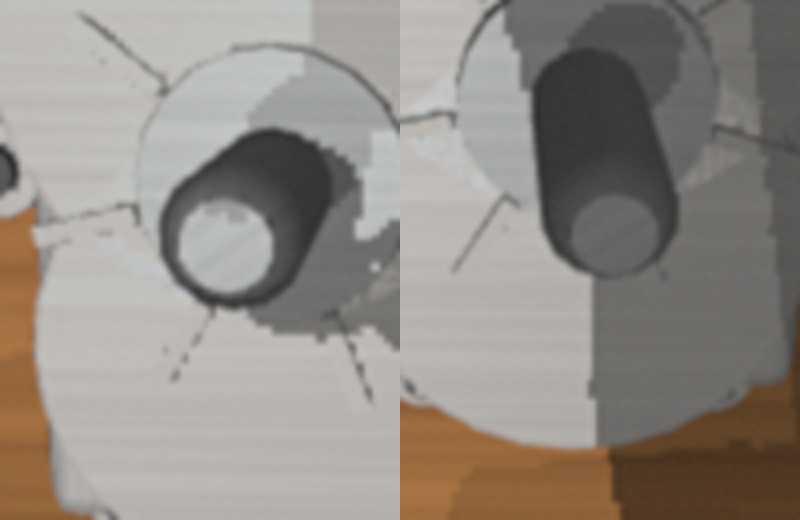

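View pics/w0.png

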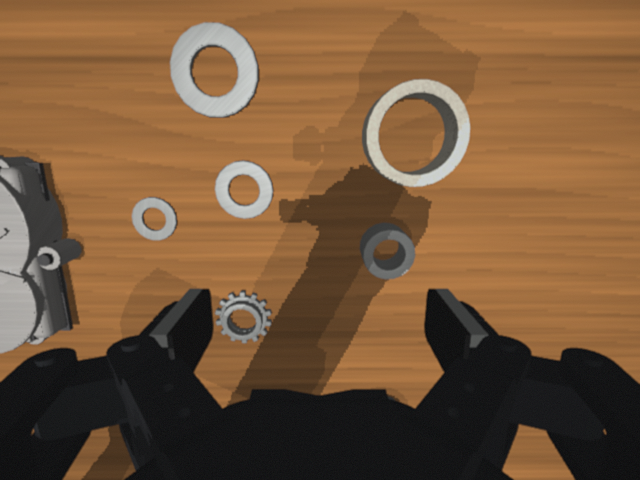

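The crops show the bright shaft end face clearly, at full-frame pixels (264.4,207.4) and (352.7,302.2), a few pixels off the network's points. The wrist view confirms the layout: middle washer (244,189), collar (388,251), sprocket (243,317).

```bash
python3 - <<'E'
from v import *
O,T=pickle.load(open("o.pkl","rb"))
f0,f1=T[0][1],T[2][1]
p0,p1=(264.4-.4,207.4-.4),(352.7-.4,302.2-.4)
print(tri([ray(f0,p0),ray(f1,p1)]),atz(f0,p0,.136),atz(f1,p1,.136))
top=frame("top");sc=frame("scene")
print(atz(top,(284,233),.136),atz(sc,(335,233),.136), atz(f1,(345.9-.4,268),.058))
for n in SH: # wrist only
    x,r=solve(n,[o for o in O if abs(o[1]["fx"]-354.3)<1]);print(n,x.round(4),r.round(1))
E
```

```text
(array([0.54654378, 0.12089809, 0.13579618]), [np.float64(0.1), np.float64(0.1)]) [0.54651252 0.12094375 0.136     ] [0.54671723 0.12084837 0.136     ]
[0.54525331 0.12293565 0.136     ] [0.54566887 0.11817296 0.136     ] [0.54744143 0.12059126 0.058     ]
collar [ 5.476e-01 -3.163e-01  5.000e-04] [-0. -0.  0.  0.]
sprocket [ 0.459  -0.1506 -0.    ] [-0.  -0.2  0.   0.1]
washer [ 6.128e-01 -1.597e-01  1.000e-04] [ 0.2  0.1 -0.1 -0.1]
```

```bash
cat > job.py <<'E'
from v import *
S=np.array([.5466,.1209]);Y=down(np.pi)
def st(t):
    s=get_state();print(t,"t=%.1f"%s["clock"],"pos",np.round(s["position"],4),"gap %.3f"%s["finger_gap"],"grip %.0f"%s["grasp_force"],"F",np.round(s["contact_force"],1),flush=True);return s
def pick(x,y,r,N):
    movep((x,y,.09+r),Y); move_l((x,y,r),.12); grab(N); st("grabbed")
    move_l((x,y,.10+r),.2); st("lifted")
def place(r,zseat,off=(0,0)):
    x,y=S+off
    movep((x,y,.152+r),Y); st("above")
    if move_l((x,y,zseat+.006+r),.08,until_force=10): st("EARLY");return False
    hit=move_l((x,y,zseat-.005+r),.025,until_force=10); s=st("seated? %s"%hit)
    print("height over seat mm",1000*(s["position"][2]-r-zseat)); return hit
def release(r):
    let_go(); s=get_state();p=np.array(s["position"]);move_l((p[0],p[1],max(p[2]+.06,.25)),.2); st("away")
E
python3 - <<'E'
from job import *
pick(.5476,-.3163,.014,60)
place(.014,.058)
E
```

```text
grabbed t=14.3 pos [ 0.5484 -0.3166  0.0155] gap 0.628 grip 63 F [-0.4  1.1  5.2]
lifted t=14.9 pos [ 0.5468 -0.3157  0.1128] gap 0.625 grip 64 F [-0.9  0.8 -4.8]
above t=16.6 pos [0.547  0.1199 0.1657] gap 0.626 grip 64 F [ 0.1 -0.3 -3.7]
seated? True t=18.1 pos [0.5474 0.121  0.0735] gap 0.625 grip 65 F [-0.5  0.9  5.9]
height over seat mm 1.527913693164247
```

```bash
python3 - <<'E'
from job import *
release(.014)
f=frame("scene");c=proj(f,np.array([.5466,.1209,.09])).astype(int)
cv2.imwrite("pics/c1.png",cv2.resize(f["img"][c[1]-50:c[1]+50,c[0]-60:c[0]+60,::-1],None,fx=5,fy=5,interpolation=cv2.INTER_CUBIC))
pick(.459,-.1506,.0075,40)
f=frame("wrist");cv2.imwrite("pics/sp.png",f["img"][:,:,::-1])
E
```

```text
away t=19.6 pos [0.5452 0.1208 0.2489] gap 0.997 grip 0 F [ 0.6  0.2 -0.2]
grabbed t=22.2 pos [ 0.4594 -0.1507  0.0083] gap 0.533 grip 40 F [-1.   1.4  5.3]
lifted t=22.9 pos [ 0.4584 -0.1504  0.1068] gap 0.529 grip 41 F [ 0.6  0.3 -2.9]
```

View pics/c1.png

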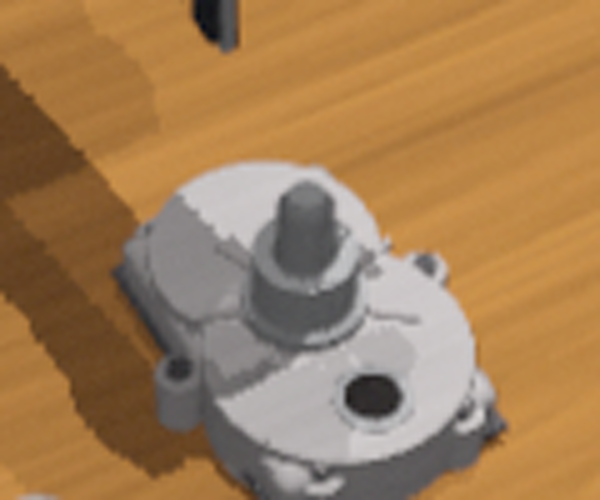

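View pics/sp.png

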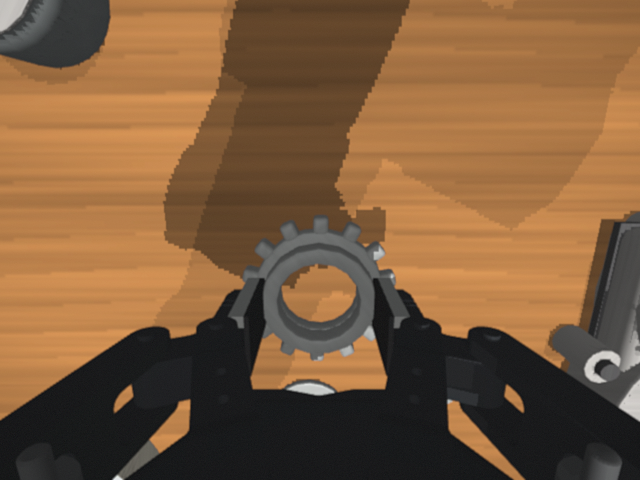

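The collar sits home on the shoulder with a clear edge all round. The sprocket is held level by its hub, hub up, at (320,290). Next I'll place it.

```bash
python3 - <<'E'
from job import *
place(.0083,.094)
E
```

```text
above t=24.1 pos [0.546  0.1199 0.1594] gap 0.530 grip 41 F [ 0.5  0.2 -2.1]
seated? True t=25.2 pos [0.5474 0.121  0.1024] gap 0.532 grip 42 F [-0.7 -0.8  5.3]
height over seat mm 0.06278865575466697
```

```bash
python3 - <<'E'
from job import *
release(0)
f=frame("scene");c=proj(f,np.array([.5466,.1209,.09])).astype(int)
A=cv2.resize(f["img"][c[1]-50:c[1]+50,c[0]-40:c[0]+40,::-1],None,fx=4,fy=4,interpolation=cv2.INTER_CUBIC)
pick(.6128,-.1597,-.0055,40)
f=frame("wrist");B=cv2.resize(f["img"][180:380,200:440,::-1],None,fx=2,fy=2)
cv2.imwrite("pics/w2.png",np.hstack([A,B]))
E
```

```text
away t=26.6 pos [0.5455 0.1208 0.2489] gap 1.003 grip 0 F [ 0.5  0.4 -1.4]
grabbed t=29.1 pos [ 0.6137 -0.16   -0.0041] gap 0.716 grip 43 F [-1.7  0.1  5.4]
lifted t=29.8 pos [ 0.6121 -0.1595  0.0936] gap 0.712 grip 44 F [-0.  -0.  -1.6]
```

View pics/w2.png

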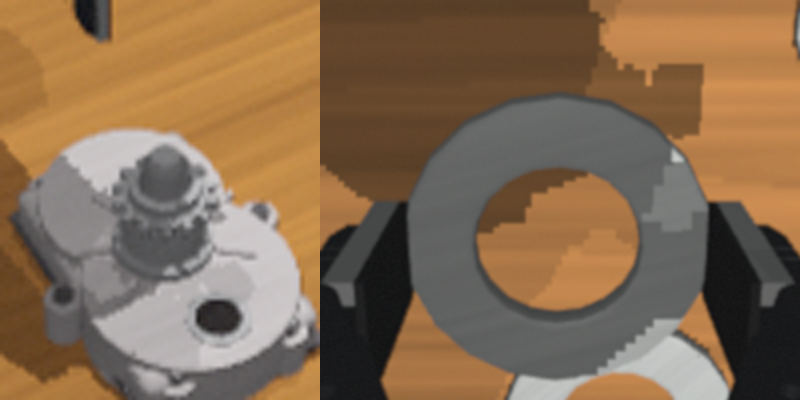

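The sprocket sits flat on the collar. The washer is held level across its diameter, and the gap confirms 64 mm. I'll place it and let go.

```bash
python3 - <<'E'
from job import *
if place(-.0041,.112):
    release(0)
    movep((.45,-.05,.30),Y)
    f=frame("scene");c=proj(f,np.array([.5466,.1209,.09])).astype(int)
    A=cv2.resize(f["img"][c[1]-50:c[1]+50,c[0]-50:c[0]+50,::-1],None,fx=4,fy=4,interpolation=cv2.INTER_CUBIC)
    f=frame("top");c=proj(f,np.array([.5466,.1209,.09])).astype(int)
    B=cv2.resize(f["img"][c[1]-50:c[1]+50,c[0]-50:c[0]+50,::-1],None,fx=4,fy=4,interpolation=cv2.INTER_CUBIC)
    cv2.imwrite("pics/end.png",np.hstack([A,B]))
    for n in ["tape_roll","grease_tin","wrench"]: print(n,[np.round(d["centre"]) for d in spot_in("top",n)])
E
```

```text
above t=31.0 pos [0.547  0.12   0.1474] gap 0.715 grip 44 F [-0.   0.6 -1.5]
seated? True t=31.9 pos [0.5473 0.121  0.1079] gap 0.709 grip 44 F [-0.8 -0.3  5. ]
height over seat mm -0.011006902101748373
away t=33.1 pos [0.5456 0.1208 0.2489] gap 1.000 grip 0 F [-0.4  0.1  0.2]
tape_roll [array([483., 171.]), array([283., 239.])]
grease_tin [array([480., 340.])]
wrench [array([149., 243.])]
```

View pics/end.png

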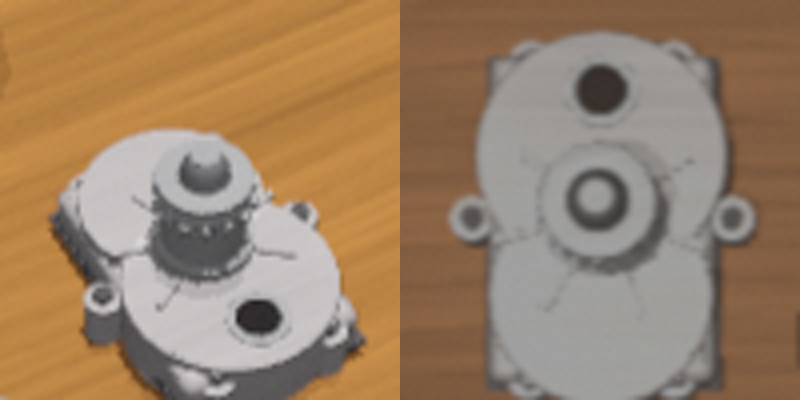

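The washer lies flat on the hub, with the shaft tip standing through it in both views. The tape roll, tin and wrench have not moved.

```bash
python3 -c "
from cell import *
print(sign_off())"
```

```text
the job is handed in; nothing more can be done
None
```

The collar, sprocket (hub up) and middle-sized washer were lowered onto the shaft in that order, each fully home by measured height, and the job is handed in with the gripper clear and the tape roll, tin and wrench where they were.

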